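Lay the handed pin hinges into the jambs of a tool cupboard

ROBOT

A 6-joint arm with a two-finger parallel gripper is mounted at the origin on a cart in front of the work surface, level with it; the furniture and walls round the work are solid. World frame = base frame: x ahead of the robot, y to its left, z up, the work surface at z = 0. Lengths are in m, angles in rad, forces in N, time in s.
With the tool pointing down it reaches from about 0.35 to 0.775 m from the base axis. Payload 7.3 kg.
Tool frame: the origin (TCP) lies on the centre line of the jaws, within the pads' length; the fingertips stand 11 mm ahead of it and the grasp point (between the pads) lies 8 mm behind it; y points along the fingers, z is the direction in which the jaws open and shut, and the axes are right-handed (so a half turn about y gives the same grasp; the last joint's range is limited). The gripper opens to 92 mm and grips with 3 to 60 N. Pads are 19 mm wide; open, the fingers measure 130 mm over their backs; the gripper's body (75 mm by 190 mm) begins 47 mm behind the grasp point.
Start: joints at [-1.402, 0.342, 1.524, -0, 1.275, -0.146], TCP at [0.163, -0.499, 0.238] pointing down, gripper open.
Joint ranges: [-2.53, 2.53], [-0.77, 2.02], [0.04, 2.7], [-1, 4.14], [0.28, 2.66], [-3.11, 3.11]. Speed limits (rad/s): [2.57, 2.57, 3.14, 3.14, 3.14, 3.14].

INTERFACE

Orientations are given as [roll, pitch, yaw] about the fixed x, y, z axes, in that order (R = Rz(yaw) Ry(pitch) Rx(roll)).
In Python, from cell import robot, cams gives the robot as it stands.
- The arm moves only by the tool apply_moves, never from a script. Its argument "plan" is a list of rows, each a list of 7 numbers: the shift along the tool's x, y, z in m, then the turn, a rotation vector about the tool's x, y, z in degrees, then the gripper command: -1 is fully open, 1 is shut, values between are in proportion. A call has exactly 5 rows; each row is the pose to reach, as a shift and turn from the pose commanded when the call began, along the tool's axes at that moment; what a row does not reach only later rows make up. A row lasts 1/8 s, in which the tool goes at most 62.5 mm and 10.7 degrees, less where a joint would pass 70% of its speed; a pose out of reach is approached as far as the arm can. A call with a gripper value outside its range is refused whole. The fingers move at their own pace and stop on an object; "squeeze" is the grip in N (left out, the last holds). Time passes only in rows, so rows that repeat a pose let the fingers close, or fill a call up. It gives the time, the measured TCP pose, the force and the opening at its end, in the units of the state.
- robot.observe(): the state, without advancing time (a new reading comes with each control period).
- cams.read_camera(name): name is "scene" or "top" or "wrist"; returns the picture (400x640x3 uint8, blue, green, red); there is no depth.
- cams.calibration(name): a dict with "fx", "fy", "cx", "cy" (pixels), "dist" ([k1, k2, p1, p2, k3] as OpenCV has them; the pictures are not rectified), "extrinsics" (4x4, takes a point from world to camera coordinates); the wrist camera has in their place "T_tool_cam" (4x4, takes a point from camera to tool coordinates, whose origin is the TCP and whose axes are the tool frame's). Camera axes: x right, y up, looking along -z (the intrinsics and any distortion apply to the point x, -y, -z); pixel columns grow to the right and rows downward; lengths in m; the calibration is good to about 2 mm. A picture is of the moment at which its call begins: read the wrist's pose just before it. calibration takes no time and is no camera call.
- robot.hand_in(): hands the job in, once; it reports no verdict.
The state is a dict: "time": time; "qpos": joint angles; "qvel": joint speeds; "joint_efforts": joint torques, N m; "tool_pos": TCP position; "tool_rot": TCP orientation; "contact_force": force on the tool from outside, world axes, zero at the start; "torque": the same for the moment, N m; "opening": finger opening in m.
Only numpy, scipy, OpenCV 4.12 (cv2) and the standard library are available. Lean on these libraries where they do the work, as an engineer would, in place of code of your own. Each camera call takes 0.05 s, during which the arm holds its last target. There are 200 camera calls.

TASK

The left-hand and right-hand jambs of a tool cupboard lie on the bench with their hinge recesses already routed. Pick out the four hinge halves that have a pin and lay each one down in a recess of the jamb of its own hand, two to a jamb: leaf flat in the bottom of the recess, knuckle over the jamb's edge, pin pointing to the head end (the end with the groove across it). Leave the two hinge halves without a pin where they lie; they belong to the doors.

Things in the scene. Friction and masses are not known exactly. Their poses are not given: they have to be found in the camera images.
- pin_left_1: Left-hand steel hinge half with pin, 150 g, screw holes up: leaf 70 (x) x 36 (y) x 4.5 mm; along its +y edge a round knuckle, 18 mm thick, axis along x at y +27, z 9 mm, x -35 to 0; from its end a 10 mm pin on that axis to x +32. With the pin pointing away the knuckle is on the left. Origin: centre of leaf underside; +x = way the pin points, z up. Neighbours 10 to 45 mm apart
- pin_left_2: Second left-hand hinge half with pin, same as pin_left_1 and interchangeable with it (same size, origin, axes). Good grasp of any pin half: from above across the middle of the knuckle (x -17, y +27 mm), fingers opened about half, closing along y, tips 7 mm above the underside (just above the leaf), grip 60 N
- pin_right_1: Right-hand steel hinge half with pin, 150 g, screw holes up: leaf 70 (x) x 36 (y) x 4.5 mm; along its -y edge a round knuckle, 18 mm thick, axis along x at y -27, z 9 mm, x -35 to 0; from its end a 10 mm pin on that axis to x +32. With the pin pointing away the knuckle is on the right. Origin: centre of leaf underside; +x = way the pin points, z up. Neighbours 10 to 45 mm apart
- pin_right_2: Second right-hand hinge half with pin, same as pin_right_1 and interchangeable with it (same size, origin, axes). Good grasp of any pin half: from above across the middle of the knuckle (x -17, y -27 mm), fingers opened about half, closing along y, tips 7 mm above the underside (just above the leaf), grip 60 N
- socket_left: Left-hand hinge half WITHOUT pin, to be left where it lies: same leaf, holes and 18 mm knuckle as the left-hand pin half, but only a dark bore in the knuckle's end. Same origin and axes. (The drill stand's crank hangs 370 mm above the bench, left of the jambs' head ends: with the wrist low, pass it on the robot's side)
- socket_right: Right-hand hinge half WITHOUT pin, to be left where it lies: same leaf, holes and 18 mm knuckle as the right-hand pin half, but only a dark bore in the knuckle's end. Same origin and axes. (The drill stand's crank hangs 370 mm above the bench, left of the jambs' head ends: with the wrist low, pass it on the robot's side)
- jamb_left: Left-hand jamb, brown wood, fixed, 285 (x) x 58 (y) x 26 mm. Origin: centre of underside; +x to its head (cross groove x 107-127 mm; tenon at foot). Hinge edge y +29: left when the head points away. Recesses at x +56 and -56: 82 long, 41 wide, open at the hinge edge, 5 deep (floor z 21). Its hinge half lies home at x +56/-56, y +11, z 21 mm, +x along jamb +x; play 6 mm each end, 5 behind
- jamb_right: Right-hand jamb, brown wood, fixed, 285 (x) x 58 (y) x 26 mm. Origin: centre of underside; +x to its head (cross groove x 107-127 mm; tenon at foot). Hinge edge y -29: right when the head points away. Recesses at x +56 and -56: 82 long, 41 wide, open at the hinge edge, 5 deep (floor z 21). Its hinge half lies home at x +56/-56, y -11, z 21 mm, +x along jamb +x; play 6 mm each end, 5 behind
Not all that is in view belongs to the job. Leave any blue look-alike of the pin_left_2 alone.

How it is judged:
By the outcome, as a careful person would: the job done as asked, in the order asked, and still so for the second after the job is handed in, with the robot touching nothing.
It also fails if it takes over 99 s, if anything falls off the work surface, if the arm or the gripper's body presses on something with over 40 N, if the wrist force passes 120 N, or if a joint passes its speed limit or range.

## Working session

There is one attempt and no reset: what is moved stays moved. The work goes in short steps, Python scripts to look and compute and a tool call to move; the robot and the scene stay as the last step left them, time stands still between calls to the robot, and variables do not carry over. Pictures are saved under pics/ and viewed, about 12 in all and at most 16, crops included, and the job is handed in when it is done.

Besides the shell and the picture viewer there is one more tool, called after ">>>" as name(argument=value, ...) on one line, values as JSON. apply_moves: Moves the arm, as the interface text tells. Its arguments: {"type":"object","properties":{"plan":{"type":"array","items":{"type":"array","items":{"type":"number"}}},"squeeze":{"type":"number"}},"required":["plan"]}

```bash
ls; mkdir -p pics; python3 - <<'E'
from cell import robot,cams
import cv2,numpy as np
print(robot.observe())
for n in("scene","top","wrist"):
    cv2.imwrite(f"pics/{n}0.png",cams.read_camera(n)); c=cams.calibration(n); print(n,{k:np.round(v,4).tolist() for k,v in c.items()})
E
```

```text
pics
{'time': 0.0, 'qpos': array([-1.40200187e+00,  3.42689048e-01,  1.52500821e+00,  6.50762232e-06,
        1.27540121e+00, -1.46018867e-01]), 'qvel': array([-0.00095147,  0.00022342,  0.00078194,  0.00060276, -0.00078079,
        0.00092151]), 'joint_efforts': array([-1.21436555e-03, -4.31245637e+01, -2.44223785e+01,  7.15371617e-02,
        5.58959472e-02, -1.60667018e-04]), 'tool_pos': array([ 0.16250822, -0.49880774,  0.2370655 ]), 'tool_rot': array([-1.57228522e+00,  2.25254066e-04, -2.82678140e+00]), 'contact_force': array([-0.1834336 , -0.09503498, -0.87954101]), 'torque': array([-0.06609031,  0.02333711, -0.02171947]), 'opening': 0.09172176232012665}
scene {'fx': 379.5916, 'fy': 379.5916, 'cx': 320.0047, 'cy': 195.4813, 'dist': [0.0131, 0.0, 0.0, 0.0, 0.0], 'extrinsics': [[-0.4509, -0.8926, 0.001, 0.292], [0.6603, -0.3328, 0.6733, -0.3591], [-0.6007, 0.3042, 0.7394, -0.9353], [0.0, 0.0, 0.0, 1.0]]}
top {'fx': 375.4183, 'fy': 375.4183, 'cx': 318.3054, 'cy': 197.2162, 'dist': [-0.0097, 0.0, 0.0, 0.0, 0.0], 'extrinsics': [[0.0342, -0.9994, -0.0011, 0.066], [0.9735, 0.033, 0.2261, -0.5342], [-0.2259, -0.0088, 0.9741, -1.3498], [0.0, 0.0, 0.0, 1.0]]}
wrist {'fx': 360.6552, 'fy': 360.6552, 'cx': 320.3963, 'cy': 202.0843, 'dist': [-0.021, 0.0, 0.0, 0.0, 0.0], 'T_tool_cam': [[0.0009, -0.9507, -0.31, -0.0842], [0.0005, 0.31, -0.9507, -0.1467], [1.0, 0.0007, 0.0008, 0.0002], [0.0, 0.0, 0.0, 1.0]]}
```

View pics/top0.png

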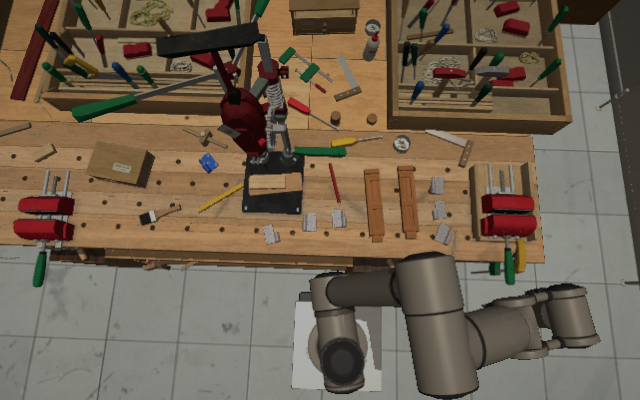

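View pics/scene0.png

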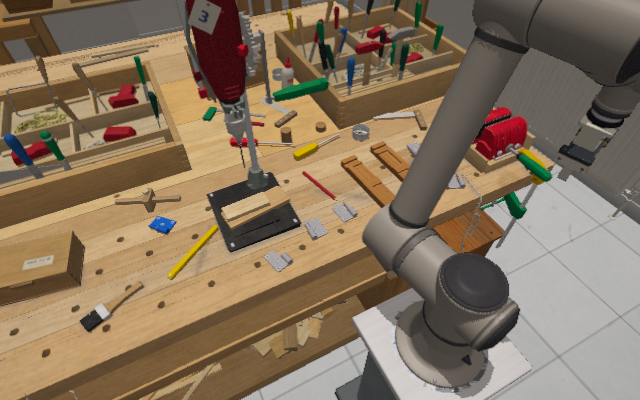

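```bash
cat > h.py <<'E'
import cv2,numpy as np
from cell import robot,cams
from scipy.spatial.transform import Rotation as R
def cam(n,st=None):
    c=cams.calibration(n); K=np.array([[c['fx'],0,c['cx']],[0,c['fy'],c['cy']],[0,0,1]])
    if n=='wrist':
        T=np.eye(4); T[:3,:3]=R.from_euler('xyz',st['tool_rot']).as_matrix(); T[:3,3]=st['tool_pos']; W=T@np.array(c['T_tool_cam'])
    else: W=np.linalg.inv(c['extrinsics'])
    return K,np.array(c['dist']),W      # W: cam->world
def ray(C,uv,z):
    K,d,W=C; p=cv2.undistortPoints(np.array(uv,float).reshape(-1,1,2),K,d).reshape(-1,2)
    v=np.c_[p[:,0],-p[:,1],-np.ones(len(p))]@W[:3,:3].T; o=W[:3,3]
    return o+v*((z-o[2])/v[:,2])[:,None]
def proj(C,P):
    K,d,W=C; q=(np.atleast_2d(P)-W[:3,3])@W[:3,:3]; q=q*[1,-1,-1]
    return cv2.projectPoints(q,np.zeros(3),np.zeros(3),K,d)[0].reshape(-1,2)
E
python3 - <<'E'
from h import *
a=cv2.imread('pics/top0.png')
l=cv2.resize(a[195:255,250:355],None,fx=7,fy=7,interpolation=cv2.INTER_CUBIC)[:, :735]
r=cv2.resize(a[160:255,350:460],None,fx=6,fy=6,interpolation=cv2.INTER_CUBIC)
cv2.imwrite('pics/c1.png',l);cv2.imwrite('pics/c2.png',r)
C=cam('top')
for p in [(270,234),(310,221),(338,217),(437,185),(439,209),(443,233),(373,172),(375,238),(406,168),(409,235)]: print(p,ray(C,[p],.01 if p[0] in(270,310,338,437,439,443) else .026).round(3))
E
```

```text
(270, 234) [[0.393 0.264 0.01 ]]
(310, 221) [[0.449 0.113 0.01 ]]
(338, 217) [[0.468 0.006 0.01 ]]
(437, 185) [[ 0.609 -0.38   0.01 ]]
(439, 209) [[ 0.513 -0.384  0.01 ]]
(443, 233) [[ 0.42  -0.396  0.01 ]]
(373, 172) [[ 0.648 -0.126  0.026]]
(375, 238) [[ 0.39  -0.134  0.026]]
(406, 168) [[ 0.669 -0.256  0.026]]
(409, 235) [[ 0.405 -0.262  0.026]]
```

View pics/c1.png

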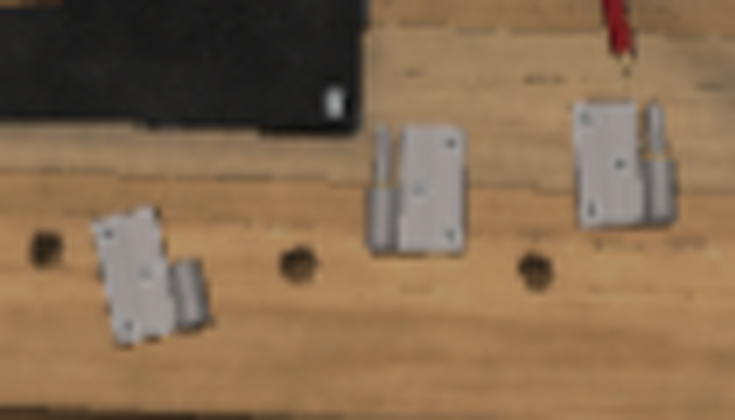

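View pics/c2.png

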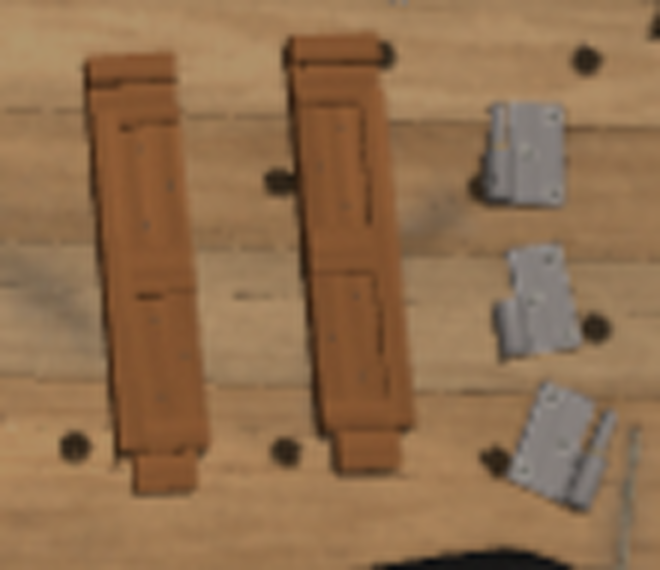

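Candidates in the top view: 
- A (270,234): knuckle right, no pin, so it is socket_right.
- B (310,221): knuckle left with a pin pointing away, so it is pin_left.
- C (338,217): knuckle right with a pin, so it is pin_right.
- D (437,185): knuckle left with a pin, so it is pin_left.
- E (439,209): knuckle left, no pin, so it is socket_left.
- F (443,233): knuckle right with a pin, so it is pin_right.
- Blue look-alike at (208,162): ignore.

The jambs' heads point away from the robot. The jamb at column 374 has recesses open to the right, so it is jamb_right. The one at column 408 opens to the left, so it is jamb_left. I'll move in for a close check.

>>> apply_moves(plan=[[-0.06, 0, -0.018, 0, 9, 0, -1], [-0.12, 0, -0.036, 0, 18, 0, -1], [-0.18, 0, -0.054, 0, 18, 0, -1], [-0.24, 0, -0.072, 0, 18, 0, -1], [-0.3, 0, -0.09, 0, 18, 0, -1]])

```text
time: 0.78
tool_pos: [0.4203, -0.3201, 0.2376]
tool_rot: [-1.571, -0.0, -3.141]
contact_force: [0.7, -0.7, -0.0]
opening: 0.0916
```

```bash
cat >> h.py <<'E'
def go(x,y,z,yaw,st=None):
    "shift (tool axes) and turn about tool y (deg) to TCP at x,y,z, tool pointing down with tool yaw (rad)"
    st=st or robot.observe(); M=R.from_euler('xyz',st['tool_rot']); T=R.from_euler('xyz',[-np.pi/2,0,yaw])
    return M.inv().apply(np.array([x,y,z])-st['tool_pos']).round(4),(M.inv()*T).as_rotvec(True).round(2)
E
python3 - <<'E'
from h import *
print(robot.observe()['tool_pos'],go(.5,-.25,.26,-np.pi))
E
```

```text
[ 0.42029534 -0.32008184  0.23764282] (array([-0.0797, -0.0224, -0.07  ]), array([-0.01,  0.03,  0.01]))
```

>>> apply_moves(plan=[[-0.04, -0.011, -0.035, 0, 0, 0, -1], [-0.08, -0.022, -0.07, 0, 0, 0, -1], [-0.08, -0.022, -0.07, 0, 0, 0, -1], [-0.08, -0.022, -0.07, 0, 0, 0, 0], [-0.08, -0.022, -0.07, 0, 0, 0, 0]])

```text
time: 1.4
tool_pos: [0.4979, -0.2523, 0.2593]
tool_rot: [-1.571, -0.001, 3.141]
contact_force: [-0.2, -0.3, 0.1]
opening: 0.076
```

```bash
python3 - <<'E'
from h import *
import pickle
st=robot.observe(); a=cams.read_camera('wrist'); cv2.imwrite('pics/w1.png',a); pickle.dump(st,open('w1.pkl','wb'))
print(st['tool_pos'],st['tool_rot'],st['opening'])
E
```

```text
[ 0.49786783 -0.25230699  0.25933279] [-1.57100108e+00 -9.33945950e-04  3.14056304e+00] 0.07599803375699543
```

View pics/w1.png

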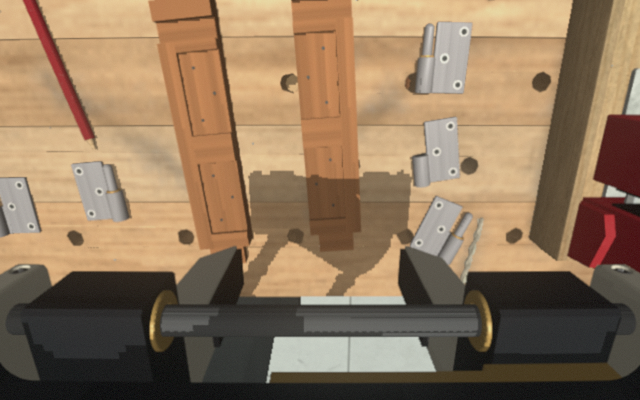

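```bash
python3 - <<'E'
from h import *
a=cv2.imread('pics/w1.png')
cv2.imwrite('pics/c3.png',np.hstack([cv2.resize(a[0:270,145:365],None,fx=2,fy=2,interpolation=cv2.INTER_CUBIC),np.pad(cv2.resize(a[10:280,400:490],None,fx=2,fy=2,interpolation=cv2.INTER_CUBIC),((0,0),(0,0),(0,0)))]))
E
```

```text
(no output)
```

View pics/c3.png

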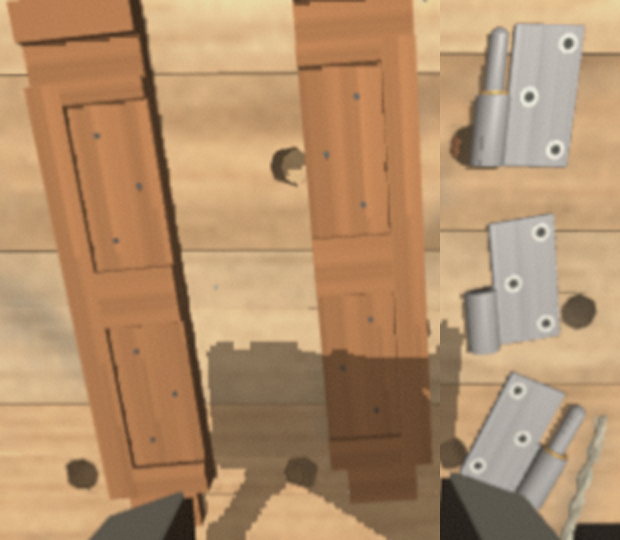

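```bash
cat >> h.py <<'E'
def fit(L,W):
    "2D rigid: local->world; returns x,y,yaw,residual mm"
    L=np.array(L,float);W=np.array(W)[:,:2]; r,_=R.align_vectors(np.c_[W-W.mean(0),np.zeros(len(L))],np.c_[L-L.mean(0),np.zeros(len(L))])
    t=W.mean(0)-r.apply(np.r_[L.mean(0),0])[:2]
    return t.round(4),r.as_euler('xyz')[2].round(4),(1e3*np.linalg.norm(r.apply(np.c_[L,0*L[:,:1]])[:,:2]+t-W,axis=1)).round(1)
E
python3 - <<'E'
from h import *
import pickle
C=cam('wrist',pickle.load(open('w1.pkl','rb')))
X=[.097,.015,-.015,-.097]
print('jR',fit([(x,.012) for x in X],ray(C,[(177.5,52.5),(192.5,135.5),(198.5,164),(211.5,233.5)],.026)))
print('jL',fit([(x,-.012) for x in X],ray(C,[(335,31.5),(340,116.5),(341.5,146.5),(345.5,218)],.026)))
lc=[(.035,.018),(.035,-.018),(-.035,-.018)]
print('D',fit(lc,ray(C,[(437.5,22.5),(471.5,23.5),(463,93.5)],.0045)))
print('F',fit([lc[0],lc[1],(-.035,.018)],ray(C,[(437,196),(463,206.5),(411.5,249)],.0045)))
print('C',fit([lc[0],lc[1],(-.035,.018)],ray(C,[(73,164),(101,161),(86,219)],.0045)))
E
```

```text
jR (array([ 0.5175, -0.1317]), np.float64(0.0807), array([0.4, 0.5, 0.4, 0.5]))
jL (array([ 0.5342, -0.2616]), np.float64(0.0716), array([0.9, 0.6, 0.5, 0.7]))
D (array([ 0.6073, -0.3879]), np.float64(-0.0168), array([0.8, 0.8, 1. ]))
F (array([ 0.4182, -0.3925]), np.float64(-0.3407), array([1.4, 0.8, 1. ]))
C (array([0.4646, 0.0128]), np.float64(0.0437), array([2.1, 1.3, 1.2]))h.py:23: UserWarning: Optimal rotation is not uniquely or poorly defined for the given sets of vectors.
  L=np.array(L,float);W=np.array(W)[:,:2]; r,_=R.align_vectors(np.c_[W-W.mean(0),np.zeros(len(L))],np.c_[L-L.mean(0),np.zeros(len(L))])
```

```bash
cat >> h.py <<'E'
def loc(p,yaw,l): c,s=np.cos(yaw),np.sin(yaw); return np.array([p[0]+c*l[0]-s*l[1],p[1]+s*l[0]+c*l[1]])
JR=((.5175,-.1317),.0807,-1); JL=((.5342,-.2616),.0716,1)
def tgt(J,end): # TCP xy and tool yaw for a hinge lying home; end=+1 head, -1 foot
    return loc(J[0],J[1],(.056*end-.017,J[2]*.038)),J[1]+np.pi
E
python3 - <<'E'
from h import *
g=loc((.6073,-.3879),-.0168,(-.017,.027)); print(g,go(*g,.1,np.pi-.0168),[tgt(J,e) for J in(JR,JL) for e in(1,-1)])
E
```

```text
[ 0.59075598 -0.36061822] (array([-0.0931,  0.1593,  0.1082]), array([0.01, 0.89, 0.04])) [(array([ 0.55943635, -0.16643244]), 3.2222926535897933), (array([ 0.44780085, -0.17546104]), 3.2222926535897933), (array([ 0.5703816 , -0.22090735]), 3.2131926535897932), (array([ 0.45866856, -0.2289197 ]), 3.2131926535897932)]
```

>>> apply_moves(plan=[[-0.025, 0.04, 0.027, 0, 0.9, 0, 0], [-0.05, 0.08, 0.054, 0, 0.9, 0, 0], [-0.07, 0.12, 0.081, 0, 0.9, 0, 0], [-0.093, 0.159, 0.108, 0, 0.9, 0, 0], [-0.093, 0.159, 0.108, 0, 0.9, 0, 0]], squeeze=60)

```text
time: 2.08
tool_pos: [0.5896, -0.3606, 0.0945]
tool_rot: [-1.576, -0.008, 3.124]
contact_force: [0.3, 0.4, 0.5]
opening: 0.0462
```

```bash
python3 - <<'E'
from h import *
st=robot.observe(); a=cams.read_camera('wrist'); 
g=loc((.6073,-.3879),-.0168,(-.017,.027)); print(st['tool_pos'],st['opening'],go(*g,.018,np.pi-.0168))
C=cam('wrist',st)
for l,z in [((.035,.018),.0045),((.035,-.018),.0045),((-.035,-.018),.0045),((-.017,.027),.018),((.032,.027),.009)]:
    u=proj(C,np.r_[loc((.6073,-.3879),-.0168,l),z])[0]; cv2.circle(a,tuple(int(v) for v in u.round()),3,(0,0,255),1)
cv2.imwrite('pics/w2.png',a)
E
```

```text
[ 0.58955147 -0.36057521  0.09445542] 0.0461593430445372 (array([-0.0008,  0.0797,  0.0006]), array([ 0.17, -0.03,  0.24]))
```

View pics/w2.png

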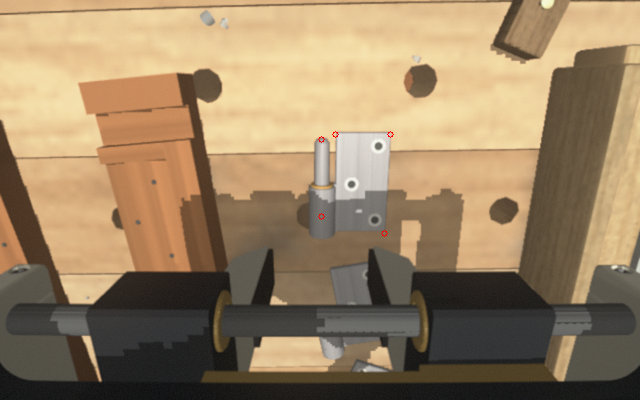

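>>> apply_moves(plan=[[0, 0.035, 0, 0, -1, 0, 0], [0, 0.062, 0, 0, -1, 0, 0], [0, 0.076, 0, 0, -1, 0, 0], [0, 0.081, 0, 0, -1, 0, 0], [0, 0.081, 0, 0, -1, 0, 0]])

```text
time: 2.75
tool_pos: [0.5923, -0.3597, 0.021]
tool_rot: [-1.57, 0.001, -3.139]
contact_force: [-0.1, -1.0, 0.1]
opening: 0.0459
```

>>> apply_moves(plan=[[0, 0, 0, 0, 0, 0, 1], [0, 0, 0, 0, 0, 0, 1], [0, 0, 0, 0, 0, 0, 1], [0, -0.005, 0, 0, 0, 0, 1], [0, -0.02, 0, 0, 0, 0, 1]])

```text
time: 3.38
tool_pos: [0.5912, -0.3588, 0.0392]
tool_rot: [-1.572, -0.002, -3.139]
contact_force: [0.1, -0.1, -2.0]
opening: 0.0139
```

```bash
python3 - <<'E'
from h import *
st=robot.observe(); print(st)
(x,y),w=tgt(JL,1); print(go(x,y,.09,w),go(x,y,.045,w))
E
```

```text
{'time': 3.375, 'qpos': array([-6.56150292e-01,  8.31032396e-01,  1.22397943e+00, -4.20771502e-05,
        1.08930739e+00,  9.12308302e-01]), 'qvel': array([ 0.00057052, -0.16294335, -0.09477975, -0.00115252,  0.22662613,
        0.00170976]), 'joint_efforts': array([-2.44339253e-02, -6.34401155e+01, -2.23052377e+01,  5.39150380e-02,
       -4.69799247e-01,  9.17033030e-04]), 'tool_pos': array([ 0.59123859, -0.35881896,  0.03919286]), 'tool_rot': array([-1.57243532e+00, -2.17927784e-03, -3.13923360e+00]), 'contact_force': array([ 0.05952597, -0.12205388, -1.95196696]), 'torque': array([0.05738756, 0.04348522, 0.0169924 ]), 'opening': 0.013931575035293717}
(array([ 0.0206, -0.0505, -0.138 ]), array([ 0.1 , -3.97,  0.12])) (array([ 0.0205, -0.0055, -0.138 ]), array([ 0.1 , -3.97,  0.12]))
```

>>> apply_moves(plan=[[0, 0.01, 0, 0, 0, 0, 1], [0, 0.019, 0, 0, 0, 0, 1], [0, 0.021, 0, 0, 0, 0, 1], [0, 0.021, 0, 0, 0, 0, 0], [0, 0.021, 0, 0, 0, 0, 0]])

```text
time: 4.0
tool_pos: [0.5917, -0.3593, 0.018]
tool_rot: [-1.571, -0.001, -3.139]
contact_force: [0.4, -0.0, -0.3]
opening: 0.0297
```

```bash
python3 - <<'E'
from h import *
st=robot.observe(); a=cams.read_camera('wrist'); cv2.imwrite('pics/w3.png',a); print(st['tool_pos'],st['contact_force'],st['opening'])
E
```

```text
[ 0.59170077 -0.35925296  0.01797771] [ 0.44851079 -0.03200267 -0.31007833] 0.02972416395299193
```

View pics/w3.png

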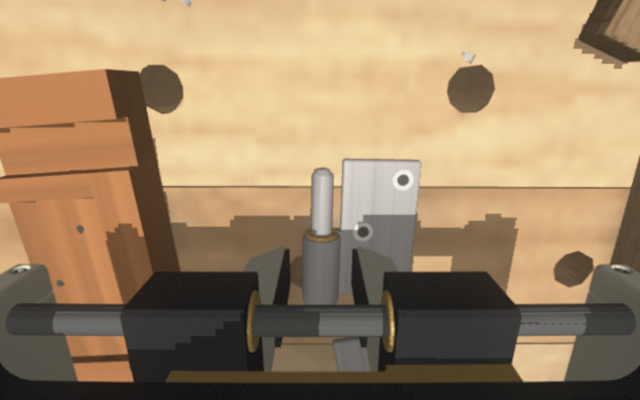

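>>> apply_moves(plan=[[0, 0, 0, 0, 0, 0, 1], [0, 0, 0, 0, 0, 0, 1], [0, 0, 0, 0, 0, 0, 1], [0, 0, 0, 0, 0, 0, 1], [0, 0, 0, 0, 0, 0, 1]], squeeze=60)

```text
time: 4.68
tool_pos: [0.5919, -0.3594, 0.0186]
tool_rot: [-1.571, -0.0, -3.139]
contact_force: [-0.9, -0.5, -0.9]
opening: 0.0153
```

>>> apply_moves(plan=[[0, -0.01, 0, 0, 0, 0, 1], [0, -0.03, 0, 0, 0, 0, 1], [0, -0.05, 0, 0, 0, 0, 1], [0, -0.072, 0, 0, 0, 0, 1], [0, -0.072, 0, 0, 0, 0, 1]])

```text
time: 5.3
tool_pos: [0.5933, -0.3604, 0.0944]
tool_rot: [-1.567, 0.005, -3.139]
contact_force: [0.1, -0.4, -1.5]
opening: 0.0152
```

```bash
python3 - <<'E'
from h import *
st=robot.observe(); a=cams.read_camera('wrist'); cv2.imwrite('pics/w4.png',a); print(st['tool_pos'],st['contact_force'],st['opening'])
(x,y),w=tgt(JL,1); print(go(x,y,.09,w),go(x,y,.045,w))
E
```

```text
[ 0.593316   -0.36040645  0.09444554] [ 0.12661297 -0.39973734 -1.53599217] 0.015217096958765546
(array([ 0.0218,  0.0022, -0.139 ]), array([-0.12, -3.96, -0.14])) (array([ 0.0219,  0.0472, -0.1391]), array([-0.12, -3.96, -0.14]))
```

View pics/w4.png

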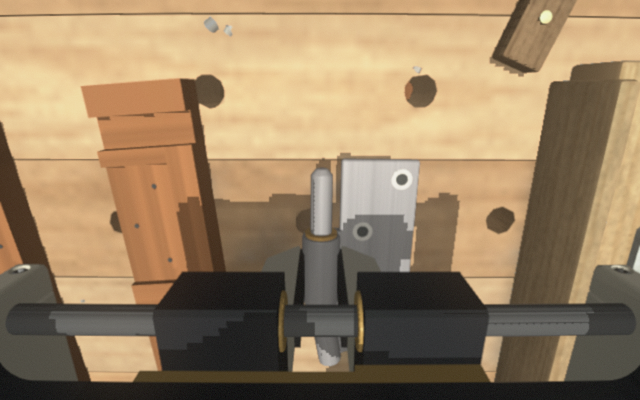

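```bash
cat >> h.py <<'E'
def inhand(uvs,dz): # hinge points in tool frame coords on plane tool y = dz ; returns [forward(-tool x), left(tool z -> ...)] mm
    c=cams.calibration('wrist'); K=np.array([[c['fx'],0,c['cx']],[0,c['fy'],c['cy']],[0,0,1]]); W=np.array(c['T_tool_cam'])
    p=cv2.undistortPoints(np.array(uvs,float).reshape(-1,1,2),K,np.array(c['dist'])).reshape(-1,2)
    v=np.c_[p[:,0],-p[:,1],-np.ones(len(p))]@W[:3,:3].T; P=W[:3,3]+v*((dz-W[1,3])/v[:,1])[:,None]
    return (1e3*np.c_[-P[:,0],-P[:,2]]).round(1)  # forward, left (tool yaw ~ pi)
E
python3 - <<'E'
from h import *
print(inhand([(341,158),(419,160)],.0135),inhand([(321,168)],.009-.0045))
E
```

```text
[[ 52.9  -9.4]
 [ 52.  -44.6]] [[50.3 -0.4]]
```

>>> apply_moves(plan=[[0.007, 0, -0.045, 0, -2, 0, 1], [0.014, 0, -0.09, 0, -4, 0, 1], [0.021, 0, -0.13, 0, -4, 0, 1], [0.0215, 0, -0.139, 0, -4, 0, 1], [0.0215, 0, -0.139, 0, -4, 0, 1]])

```text
time: 5.98
tool_pos: [0.5702, -0.2203, 0.0905]
tool_rot: [-1.571, -0.0, -3.068]
contact_force: [0.4, -1.0, -2.1]
opening: 0.0156
```

```bash
python3 - <<'E'
from h import *
cams.read_camera('top'); cams.read_camera('top')
st=robot.observe(); a=cams.read_camera('wrist'); print(st['tool_pos'],st['contact_force'],st['opening'])
(x,y),w=tgt(JL,1); print(go(x,y,.04,w))
C=cam('wrist',st); J=JL
for l in [(.097,-.012),(.015,-.012),(.097,.029),(.015,.029)]:
    u=proj(C,np.r_[loc(J[0],J[1],l),.026])[0]; cv2.circle(a,tuple(int(v) for v in u.round()),3,(0,0,255),1)
cv2.imwrite('pics/w5.png',a)
E
```

```text
[ 0.5703241  -0.22157355  0.09051553] [ 0.20139899 -0.01238521 -2.25097654] 0.015438983211407567
(array([-0.0002,  0.0505, -0.0009]), array([-0.03, -0.03, -0.01]))
```

View pics/w5.png

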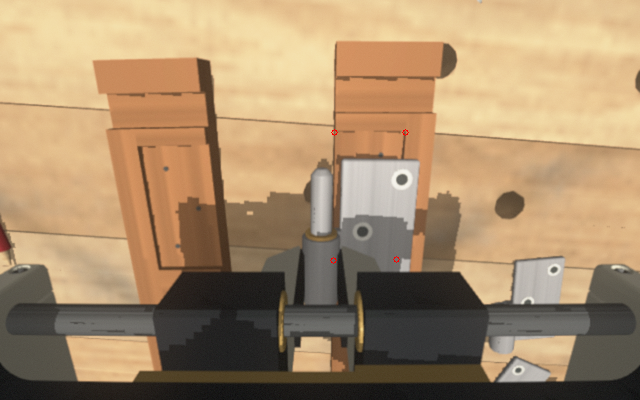

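>>> apply_moves(plan=[[0, 0.022, -0.001, 0, 0, 0, 1], [0, 0.04, -0.001, 0, 0, 0, 1], [0, 0.048, -0.001, 0, 0, 0, 1], [0, 0.05, -0.001, 0, 0, 0, 1], [0, 0.05, -0.001, 0, 0, 0, 1]])

```text
time: 6.75
tool_pos: [0.5703, -0.2197, 0.0411]
tool_rot: [-1.57, 0.001, -3.069]
contact_force: [-0.8, -0.6, -2.1]
opening: 0.0155
```

>>> apply_moves(plan=[[0, 0, 0, 0, 0, 0, 0.3], [0, 0, 0, 0, 0, 0, 0.3], [0, -0.015, 0, 0, 0, 0, 0.3], [0, -0.04, 0, 0, 0, 0, 0.3], [0, -0.07, 0, 0, 0, 0, 0.2]])

```text
time: 7.38
tool_pos: [0.5701, -0.2194, 0.1124]
tool_rot: [-1.571, 0.0, -3.069]
contact_force: [0.4, 0.6, 0.5]
opening: 0.0362
```

```bash
python3 - <<'E'
from h import *
st=robot.observe(); a=cams.read_camera('wrist'); cv2.imwrite('pics/w6.png',a); print(st['tool_pos'],st['opening'])
g=loc((.4182,-.3925),-.3407,(-.017,-.027)); print(g,go(*g,.1,np.pi-.3407))
E
```

```text
[ 0.57006428 -0.21942605  0.11241623] 0.03622681812607238
[ 0.39315518 -0.41226757] (array([0.1925, 0.0166, 0.1783]), array([-0.17, 23.66, -0.44]))
```

View pics/w6.png

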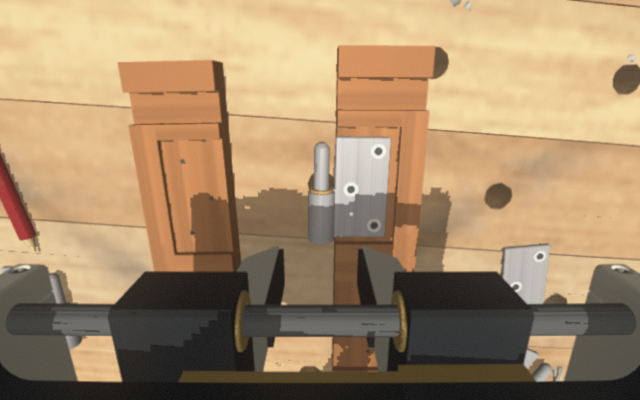

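>>> apply_moves(plan=[[0.044, -0.015, 0.036, 0, 6, 0, 0.3], [0.088, -0.03, 0.072, 0, 12, 0, 0.3], [0.132, -0.035, 0.108, 0, 18, 0, 0.3], [0.176, -0.035, 0.144, 0, 23.7, 0, 0.3], [0.22, -0.035, 0.178, 0, 23.7, 0, 0.3]])

```text
time: 8.05
tool_pos: [0.3623, -0.4144, 0.1471]
tool_rot: [-1.569, 0.002, 2.799]
contact_force: [-0.6, -0.2, 0.2]
opening: 0.0324
```

```bash
python3 - <<'E'
from h import *
cams.read_camera('top');cams.read_camera('top');cams.read_camera('top')
st=robot.observe(); a=cams.read_camera('wrist'); print(st['tool_pos'],st['tool_rot'],st['opening'])
import pickle; pickle.dump(st,open('w7.pkl','wb'))
cv2.imwrite('pics/w7.png',cv2.resize(a[60:310,180:500],None,fx=2.4,fy=2.4,interpolation=cv2.INTER_CUBIC))
E
```

```text
[ 0.36177794 -0.41480983  0.14676833] [-1.56959152e+00  1.36972037e-03  2.79563858e+00] 0.032184328896709545
```

View pics/w7.png

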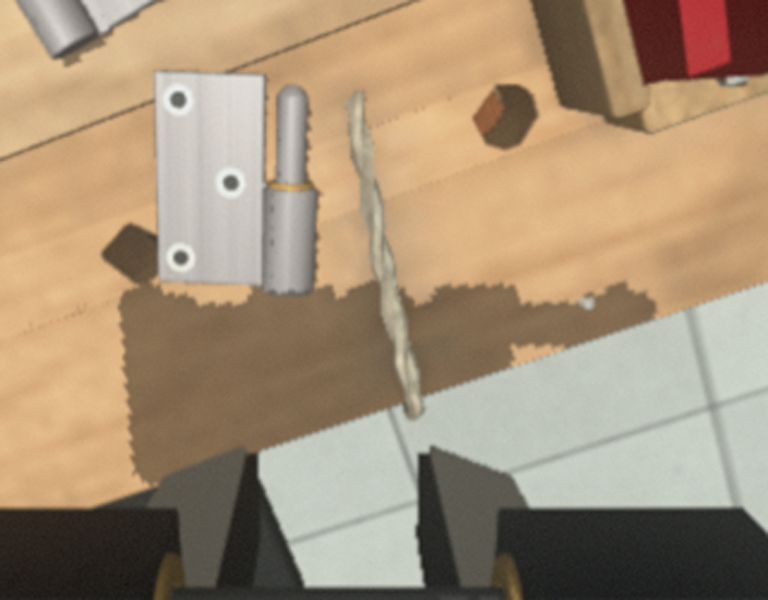

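```bash
python3 - <<'E'
from h import *
import pickle
st=pickle.load(open('w7.pkl','rb'));C=cam('wrist',st)
q=lambda l:[(u/2.4+180,v/2.4+60) for u,v in l]
P=ray(C,q([(155,71),(266,74),(160,283)]),.0045); f=fit([(.035,.018),(.035,-.018),(-.035,.018)],P); print(f)
t,yw,_=f
for n,l,z in (('bit',[(350,130),(362,190),(372,240),(378,290),(400,400)],.004),('pin',[(291,85)],.01),('knk',[(290,293),(264,240),(316,240)],.012)):
    W=ray(C,q(l),z)[:,:2]-t; c,s=np.cos(yw),np.sin(yw); print(n,(W@np.array([[c,-s],[s,c]])*1e3).round(1).tolist())
g=loc(t,yw,(-.022,-.027)); print(g,go(*g,.1,np.pi+yw),go(*g,.018,np.pi+yw))
E
```

```text
(array([ 0.4187, -0.3914]), np.float64(-0.3809), array([0.3, 0.2, 0.1]))
bit [[18.5, -45.3], [-0.9, -50.1], [-17.6, -54.2], [-35.0, -57.1], [-75.6, -67.0]]
pin [[32.1, -26.1]]
knk [[-35.0, -27.1], [-17.2, -18.2], [-16.7, -35.3]]
[ 0.38823932 -0.40828629] (array([-0.022 ,  0.0466, -0.0136]), array([-0.03,  2.12, -0.07])) (array([-0.0219,  0.1286, -0.0136]), array([-0.03,  2.12, -0.07]))
```

The view shows F with its pin and knuckle on the right. A loose drill bit about 6 mm thick lies parallel to it, 26 mm from the knuckle axis and close to the bench edge. I'll open the fingers only 28 mm and keep the tips 8 mm up, so they pass above the bit.

>>> apply_moves(plan=[[-0.013, 0.03, -0.0135, 0, 2, 0, 0.39], [-0.027, 0.06, -0.0135, 0, 2, 0, 0.39], [-0.027, 0.085, -0.0135, 0, 2, 0, 0.39], [-0.027, 0.093, -0.0135, 0, 2, 0, 0.39], [-0.027, 0.093, -0.0135, 0, 2, 0, 0.39]])

```text
time: 8.88
tool_pos: [0.3941, -0.4085, 0.053]
tool_rot: [-1.571, -0.0, 2.766]
contact_force: [0.7, -0.2, 0.1]
opening: 0.0284
```

```bash
python3 - <<'E'
from h import *
a=cams.read_camera('wrist');cams.read_camera('top')
st=robot.observe(); 
t,yw=(.4187,-.3914),-.3809
g=loc(t,yw,(-.017,-.027)); print(st['tool_pos'],st['opening'],g,go(*g,.019,np.pi+yw))
cv2.imwrite('pics/w8.png',a)
E
```

```text
[ 0.39410845 -0.40942874  0.05390734] 0.028064707015127893 [ 0.39288097 -0.41014507] (array([0.0009, 0.0349, 0.0011]), array([-0.06,  0.29, -0.1 ]))
```

>>> apply_moves(plan=[[0.001, 0.015, 0.001, 0, 0, 0, 0.39], [0.001, 0.027, 0.001, 0, 0, 0, 0.39], [0.001, 0.033, 0.001, 0, 0, 0, 0.39], [0.001, 0.035, 0.001, 0, 0, 0, 0.39], [0.001, 0.035, 0.001, 0, 0, 0, 0.39]])

```text
time: 9.6
tool_pos: [0.3921, -0.4098, 0.0177]
tool_rot: [-1.571, 0.0, 2.765]
contact_force: [-1.1, -0.0, -0.4]
opening: 0.028
```

>>> apply_moves(plan=[[0, 0, 0, 0, 0, 0, 1], [0, 0, 0, 0, 0, 0, 1], [0, 0, 0, 0, 0, 0, 1], [0, 0, 0, 0, 0, 0, 1], [0, 0, 0, 0, 0, 0, 1]], squeeze=60)

```text
time: 10.22
tool_pos: [0.3923, -0.4099, 0.0181]
tool_rot: [-1.57, 0.001, 2.765]
contact_force: [-0.8, 0.5, 3.9]
opening: 0.0156
```

>>> apply_moves(plan=[[0, -0.01, 0, 0, 0, 0, 1], [0, -0.03, 0, 0, 0, 0, 1], [0, -0.055, 0, 0, 0, 0, 1], [0, -0.075, 0, 0, 0, 0, 1], [0, -0.075, 0, 0, 0, 0, 1]])

```text
time: 10.85
tool_pos: [0.3926, -0.4105, 0.0943]
tool_rot: [-1.569, 0.003, 2.765]
contact_force: [-0.2, 0.3, -1.8]
opening: 0.0156
```

```bash
python3 - <<'E'
from h import *
cams.read_camera('top'); st=robot.observe(); a=cams.read_camera('wrist')
cv2.imwrite('pics/w9.png',a); print(st['tool_pos'],st['tool_rot'],st['opening'],st['contact_force'])
for e in(1,-1):
  (x,y),w=tgt(JR,e); print(go(x,y,.093,w))
E
```

```text
[ 0.39213607 -0.40983968  0.09307251] [-1.57014774e+00  8.16865460e-04  2.76524395e+00] 0.015393413842911938 [ 0.36392115  0.36606686 -2.05795346]
(array([-0.0666, -0.0007, -0.2876]), array([  0.03, -26.19,   0.03]))
(array([ 0.0339, -0.0006, -0.2381]), array([  0.03, -26.19,   0.03]))
```

View pics/w9.png

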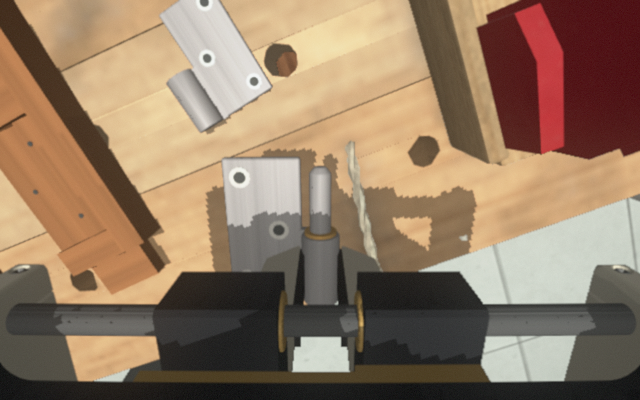

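>>> apply_moves(plan=[[0.007, 0, -0.055, 0, -7, 0, 1], [0.014, 0, -0.11, 0, -14, 0, 1], [0.021, 0, -0.165, 0, -20, 0, 1], [0.03, 0, -0.22, 0, -26.2, 0, 1], [0.034, 0, -0.238, 0, -26.2, 0, 1]])

```text
time: 11.58
tool_pos: [0.4474, -0.1728, 0.0917]
tool_rot: [-1.573, -0.002, -3.057]
contact_force: [0.0, -0.2, -2.6]
opening: 0.0156
```

```bash
python3 - <<'E'
from h import *
for i in range(3): cams.read_camera('top')
st=robot.observe(); print(st['tool_pos'],st['tool_rot'],st['opening'],st['contact_force'])
(x,y),w=tgt(JR,-1); print(go(x,y,.04,w))
E
```

```text
[ 0.44782904 -0.17555804  0.09219326] [-1.57094326e+00 -9.01447656e-04 -3.05985937e+00] 0.015479573782448821 [-0.76247695  0.19511989 -1.38362511]
(array([-0.    ,  0.0522, -0.0001]), array([0.01, 0.06, 0.05]))
```

>>> apply_moves(plan=[[0, 0.022, 0, 0, 0, 0, 1], [0, 0.04, 0, 0, 0, 0, 1], [0, 0.049, 0, 0, 0, 0, 1], [0, 0.052, 0, 0, 0, 0, 1], [0, 0.052, 0, 0, 0, 0, 1]])

```text
time: 12.35
tool_pos: [0.4481, -0.1764, 0.0409]
tool_rot: [-1.57, 0.0, -3.061]
contact_force: [0.8, 0.3, -1.9]
opening: 0.0155
```

>>> apply_moves(plan=[[0, 0, 0, 0, 0, 0, 0.3], [0, 0, 0, 0, 0, 0, 0.3], [0, -0.015, 0, 0, 0, 0, 0.3], [0, -0.05, 0, 0, 0, 0, 0.3], [0, -0.1, 0, 0, 0, 0, 0.3]])

```text
time: 12.98
tool_pos: [0.4474, -0.1755, 0.1421]
tool_rot: [-1.572, -0.001, -3.061]
contact_force: [0.1, -0.2, -0.4]
opening: 0.0318
```

```bash
python3 - <<'E'
from h import *
st=robot.observe(); a=cams.read_camera('wrist'); print(st['tool_pos'],st['opening'],st['contact_force'])
cv2.imwrite('pics/w10.png',a)
print(go(.40,.055,.17,np.pi))
E
```

```text
[ 0.44740603 -0.17550996  0.14208454] 0.03176508542260779 [ 0.07943352 -0.15539286 -0.35434138]
(array([ 0.0314, -0.0228, -0.2355]), array([-0.32,  4.66, -0.5 ]))
```

>>> apply_moves(plan=[[0.02, -0.01, -0.05, 0, 2, 0, 0.1], [0.031, -0.03, -0.1, 0, 4.6, 0, 0.1], [0.031, -0.03, -0.155, 0, 4.6, 0, 0.1], [0.031, -0.03, -0.21, 0, 4.6, 0, 0.1], [0.031, -0.03, -0.235, 0, 4.6, 0, 0.1]])

```text
time: 13.65
tool_pos: [0.3976, 0.0581, 0.1718]
tool_rot: [-1.571, 0.002, -3.138]
contact_force: [0.2, -0.1, -0.7]
opening: 0.0413
```

```bash
python3 - <<'E'
from h import *
import pickle
for i in range(3): cams.read_camera('top')
st=robot.observe(); a=cams.read_camera('wrist'); print(st['tool_pos'],st['tool_rot'],st['opening'],st['contact_force'])
pickle.dump(st,open('w11.pkl','wb'))
b=cv2.imread('pics/w10.png')
cv2.imwrite('pics/w11.png',np.vstack([cv2.resize(a[60:260,120:520],None,fx=2,fy=2,interpolation=cv2.INTER_CUBIC),np.hstack([b[80:280,200:440],np.zeros((200,560,3),np.uint8)])]))
E
```

```text
[0.39809159 0.05660357 0.17152698] [-1.57044395e+00  1.61997874e-03 -3.13796640e+00] 0.041071774661476594 [-0.70359477 -0.84810591  0.21602306]
```

View pics/w11.png

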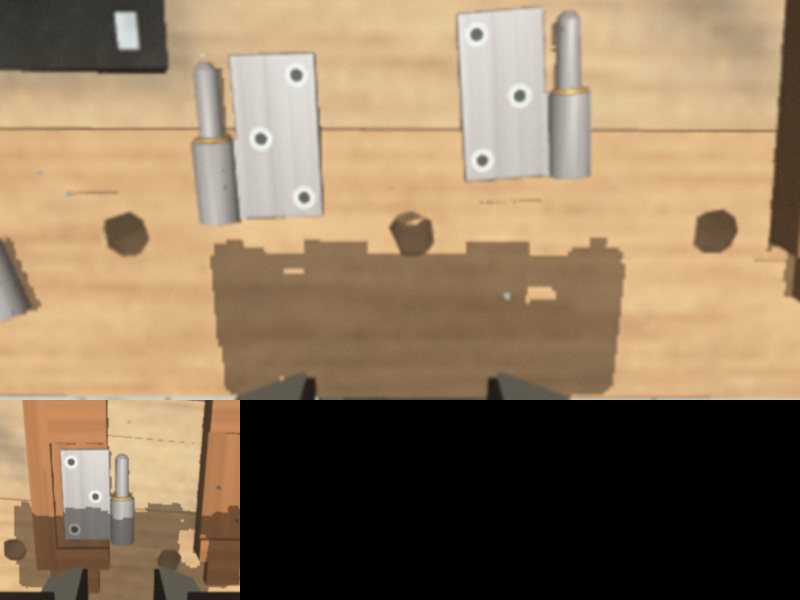

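F is home in the foot recess. B (crop 270,135) has its knuckle on the left with a pin, and C (crop 520,95) has its knuckle on the right with a pin. C is next.

```bash
python3 - <<'E'
from h import *
import pickle
C=cam('wrist',pickle.load(open('w11.pkl','rb')))
q=lambda l:[(u/2+120,v/2+60) for u,v in l]
h=[(.035,.018),(.035,-.018)]
for n,s,l,k in (('C',-1,h+[(-.035,.018),(-.035,-.018)],[(457,12),(543,7),(468,182),(549,178)]),('B',1,h+[(-.035,-.018),(-.035,.018)],[(230,56),(314,53),(323,215),(238,217)])):
    t,yw,r=fit(l,ray(C,q(k),.0045)); g=loc(t,yw,(-.017,s*.027)); print(n,t,yw,r,g,go(*g,.06,np.pi+yw))
E
```

```text
C [0.4634 0.0129] 0.0883 [0.7 0.8 0.7 0.8] [ 0.44884723 -0.01549396] (array([-0.0503,  0.1115,  0.0714]), array([-0.03, -4.94, -0.08]))
B [0.4463 0.1101] 0.0098 [1.3 0.4 1.3 1.2] [0.42903622 0.13693211] (array([-0.0308,  0.1114, -0.0811]), array([-0.03, -0.44, -0.08]))
```

>>> apply_moves(plan=[[-0.015, 0.025, 0.02, 0, -5, 0, 0], [-0.03, 0.06, 0.045, 0, -5, 0, 0], [-0.05, 0.1, 0.071, 0, -5, 0, 0], [-0.05, 0.111, 0.071, 0, -5, 0, 0], [-0.05, 0.111, 0.071, 0, -5, 0, 0]])

```text
time: 14.48
tool_pos: [0.4473, -0.0157, 0.0593]
tool_rot: [-1.571, -0.002, -3.055]
contact_force: [-0.1, 0.8, -0.6]
opening: 0.0456
```

```bash
python3 - <<'E'
from h import *
for i in range(2): cams.read_camera('top')
st=robot.observe(); print(st['tool_pos'],st['opening'],go(.4488,-.0155,.0185,np.pi+.088))
E
```

```text
[ 0.44818243 -0.01516501  0.06060578] 0.04573490929622278 (array([-0.0005,  0.0421,  0.0004]), array([-0.02, -0.01, -0.06]))
```

>>> apply_moves(plan=[[0, 0.018, 0, 0, 0, 0, 0.2], [0, 0.033, 0, 0, 0, 0, 0.3], [0, 0.04, 0, 0, 0, 0, 0.3], [0, 0.042, 0, 0, 0, 0, 0.3], [0, 0.042, 0, 0, 0, 0, 0.3]])

```text
time: 15.2
tool_pos: [0.4484, -0.0151, 0.0182]
tool_rot: [-1.57, 0.001, -3.053]
contact_force: [0.4, 0.3, 0.2]
opening: 0.0318
```

>>> apply_moves(plan=[[0, 0, 0, 0, 0, 0, 1], [0, 0, 0, 0, 0, 0, 1], [0, 0, 0, 0, 0, 0, 1], [0, 0, 0, 0, 0, 0, 1], [0, 0, 0, 0, 0, 0, 1]], squeeze=60)

```text
time: 15.82
tool_pos: [0.4483, -0.0152, 0.018]
tool_rot: [-1.571, 0.0, -3.054]
contact_force: [-1.3, -0.6, 5.8]
opening: 0.0157
```

>>> apply_moves(plan=[[0, -0.01, 0, 0, 0, 0, 1], [0, -0.03, 0, 0, 0, 0, 1], [0, -0.055, 0, 0, 0, 0, 1], [0, -0.08, 0, 0, 0, 0, 1], [0, -0.08, 0, 0, 0, 0, 1]])

```text
time: 16.45
tool_pos: [0.4491, -0.0153, 0.0991]
tool_rot: [-1.57, 0.004, -3.054]
contact_force: [-0.3, 0.3, -2.2]
opening: 0.0152
```

```bash
cat > chk.py <<'E'
from h import *
import sys
# leaf corners of a held hinge, from bright low-saturation pixels ahead of the fingers
cams.read_camera('top'); st=robot.observe(); a=cams.read_camera('wrist'); cv2.imwrite('pics/%s.png'%sys.argv[1],a)
s=cv2.cvtColor(a,cv2.COLOR_BGR2HSV); m=((s[...,1]<28)&(s[...,2]>90)).astype(np.uint8); m[245:]=0;m[:150]=0;m[:,:215]=0;m[:,425:]=0
n,l,S,c=cv2.connectedComponentsWithStats(m)
for i in range(1,n):
    if S[i,4]>300: print('blob',S[i].tolist())
print(st['tool_pos'],st['tool_rot'],st['opening'],st['contact_force'])
J={'R':JR,'L':JL}[sys.argv[2]]; (x,y),w=tgt(J,int(sys.argv[3])); print(x,y,go(x,y,.093,w))
E
python3 chk.py w12 R 1
```

```text
blob [223, 157, 81, 88, 6473]
blob [310, 167, 21, 67, 1320]
[ 0.44824049 -0.01516881  0.09797683] [-1.57031495e+00  1.19417088e-03 -3.05367235e+00] 0.015383703700055096 [ 0.15613946  1.40771255 -2.00933633]
0.5594363479004401 -0.1664324448430175 (array([-0.098 ,  0.0042,  0.1606]), array([0.  , 0.41, 0.03]))
```

>>> apply_moves(plan=[[-0.028, 0, 0.046, 0, 0.4, 0, 1], [-0.056, 0, 0.092, 0, 0.4, 0, 1], [-0.084, 0, 0.138, 0, 0.4, 0, 1], [-0.098, 0.004, 0.1605, 0, 0.4, 0, 1], [-0.098, 0.004, 0.1605, 0, 0.4, 0, 1]])

```text
time: 17.18
tool_pos: [0.5595, -0.1677, 0.0913]
tool_rot: [-1.572, -0.003, -3.063]
contact_force: [-0.2, 0.5, -2.7]
opening: 0.0154
```

```bash
python3 - <<'E'
from h import *
for i in range(2): cams.read_camera('top')
st=robot.observe(); print(st['tool_pos'],st['opening'])
(x,y),w=tgt(JR,1); print(go(x,y,.04,w))
E
```

```text
[ 0.55854614 -0.16572989  0.09203971] 0.015358749457043802
(array([-0.001 ,  0.052 ,  0.0009]), array([ 0.11, -0.  ,  0.18]))
```

>>> apply_moves(plan=[[0, 0.022, 0.001, 0, 0, 0, 1], [0, 0.04, 0.001, 0, 0, 0, 1], [0, 0.049, 0.001, 0, 0, 0, 1], [0, 0.052, 0.001, 0, 0, 0, 1], [0, 0.052, 0.001, 0, 0, 0, 1]])

```text
time: 17.9
tool_pos: [0.56, -0.1672, 0.0421]
tool_rot: [-1.571, 0.0, -3.06]
contact_force: [-0.1, 0.2, -1.3]
opening: 0.0154
```

>>> apply_moves(plan=[[0, 0, 0, 0, 0, 0, 0.4], [0, 0, 0, 0, 0, 0, 0.4], [0, -0.015, 0, 0, 0, 0, 0.4], [0, -0.05, 0, 0, 0, 0, 0.4], [0, -0.1, 0, 0, 0, 0, 0.3]])

```text
time: 18.52
tool_pos: [0.5593, -0.1672, 0.1429]
tool_rot: [-1.572, -0.001, -3.061]
contact_force: [0.4, 0.2, -0.0]
opening: 0.0311
```

```bash
python3 - <<'E'
from h import *
st=robot.observe(); a=cams.read_camera('wrist'); cv2.imwrite('pics/w13.png',a); print(st['tool_pos'],st['opening'],go(.429,.137,.12,np.pi+.01))
E
```

```text
[ 0.55933914 -0.1671985   0.14291797] 0.03109505461364044 (array([ 0.109 ,  0.0282, -0.3157]), array([-0.29,  4.06, -0.58]))
```

>>> apply_moves(plan=[[0.045, 0, -0.035, 0, 2, 0, 0.2], [0.085, 0, -0.08, 0, 4, 0, 0.2], [0.109, 0, -0.137, 0, 4, 0, 0.2], [0.109, 0, -0.198, 0, 4, 0, 0.2], [0.109, 0, -0.259, 0, 4, 0, 0.2]])

```text
time: 19.2
tool_pos: [0.4304, 0.0835, 0.1431]
tool_rot: [-1.571, 0.003, -3.132]
contact_force: [0.9, 0.1, -0.0]
opening: 0.0369
```

>>> apply_moves(plan=[[0, 0.02, -0.035, 0, 0, 0, 0.2], [0, 0.05, -0.057, 0, 0, 0, 0.2], [0, 0.075, -0.057, 0, 0, 0, 0.2], [0, 0.082, -0.057, 0, 0, 0, 0.2], [0, 0.082, -0.057, 0, 0, 0, 0.2]])

```text
time: 19.82
tool_pos: [0.4301, 0.1388, 0.0603]
tool_rot: [-1.571, 0.001, -3.131]
contact_force: [0.2, -0.3, 0.5]
opening: 0.0367
```

```bash
python3 - <<'E'
from h import *
for i in range(2): cams.read_camera('top')
st=robot.observe(); print(st['tool_pos'],st['opening'],go(.429,.137,.0185,np.pi+.01))
E
```

```text
[0.43053663 0.13873926 0.06075117] 0.036999914771215954 (array([0.0016, 0.0422, 0.0017]), array([ 0.01,  0.02, -0.12]))
```

>>> apply_moves(plan=[[0.0015, 0.018, 0.0015, 0, 0, 0, 0.2], [0.0015, 0.033, 0.0015, 0, 0, 0, 0.2], [0.0015, 0.04, 0.0015, 0, 0, 0, 0.2], [0.0015, 0.042, 0.0015, 0, 0, 0, 0.2], [0.0015, 0.042, 0.0015, 0, 0, 0, 0.2]])

```text
time: 20.55
tool_pos: [0.4286, 0.1374, 0.0181]
tool_rot: [-1.571, 0.001, -3.131]
contact_force: [-0.4, 0.1, 0.3]
opening: 0.0368
```

>>> apply_moves(plan=[[0, 0, 0, 0, 0, 0, 1], [0, 0, 0, 0, 0, 0, 1], [0, 0, 0, 0, 0, 0, 1], [0, 0, 0, 0, 0, 0, 1], [0, 0, 0, 0, 0, 0, 1]], squeeze=60)

```text
time: 21.18
tool_pos: [0.4284, 0.1374, 0.0179]
tool_rot: [-1.571, 0.0, -3.13]
contact_force: [-0.0, -0.0, 5.3]
opening: 0.0153
```

>>> apply_moves(plan=[[0, -0.01, 0, 0, 0, 0, 1], [0, -0.03, 0, 0, 0, 0, 1], [0, -0.055, 0, 0, 0, 0, 1], [0, -0.08, 0, 0, 0, 0, 1], [0, -0.08, 0, 0, 0, 0, 1]])

```text
time: 21.8
tool_pos: [0.4292, 0.1376, 0.0993]
tool_rot: [-1.571, 0.004, -3.13]
contact_force: [0.2, -0.2, -1.5]
opening: 0.0157
```

```bash
python3 chk.py w14 L -1
```

```text
blob [304, 159, 114, 86, 6522]
blob [310, 168, 21, 68, 1298]
[0.42839392 0.13748395 0.0981512 ] [-1.57095372e+00  1.50675265e-03 -3.13044249e+00] 0.015323710725779066 [-0.88528731 -0.6085261  -2.38352655]
0.45866856364199515 -0.228919698261848 (array([-0.0268,  0.0044,  0.3666]), array([-0.01, -3.47,  0.02]))
```

>>> apply_moves(plan=[[-0.005, 0, 0.06, 0, -1, 0, 1], [-0.01, 0, 0.12, 0, -2, 0, 1], [-0.015, 0, 0.18, 0, -3, 0, 1], [-0.02, 0, 0.24, 0, -3.5, 0, 1], [-0.025, 0, 0.3, 0, -3.5, 0, 1]])

```text
time: 22.52
tool_pos: [0.4557, -0.1639, 0.0964]
tool_rot: [-1.572, -0.002, -3.07]
contact_force: [1.6, 0.6, -1.2]
opening: 0.0155
```

```bash
python3 - <<'E'
from h import *
for i in range(2): cams.read_camera('top')
(x,y),w=tgt(JL,-1); print(robot.observe()['tool_pos'],go(x,y,.093,w))
E
```

```text
[ 0.45684773 -0.16759089  0.09664518] (array([0.0023, 0.0037, 0.0613]), array([-0.09, -0.29, -0.02]))
```

>>> apply_moves(plan=[[0.001, 0.002, 0.03, 0, -0.3, 0, 1], [0.002, 0.004, 0.055, 0, -0.3, 0, 1], [0.002, 0.004, 0.062, 0, -0.3, 0, 1], [0.002, 0.004, 0.062, 0, -0.3, 0, 1], [0.002, 0.004, 0.062, 0, -0.3, 0, 1]])

```text
time: 23.25
tool_pos: [0.4588, -0.2231, 0.0935]
tool_rot: [-1.572, -0.001, -3.063]
contact_force: [0.1, -0.8, -2.1]
opening: 0.0154
```

```bash
python3 - <<'E'
from h import *
for i in range(3): cams.read_camera('top')
(x,y),w=tgt(JL,-1); st=robot.observe(); print(st['tool_pos'],st['qvel'].round(3),go(x,y,.04,w))
E
```

```text
[ 0.45904449 -0.22347457  0.09377534] [-0.004 -0.002 -0.001 -0.001  0.    -0.001] (array([0.0008, 0.0538, 0.0054]), array([0.01, 0.39, 0.01]))
```

>>> apply_moves(plan=[[0.001, 0.02, 0.0055, 0, 0.4, 0, 1], [0.001, 0.04, 0.0055, 0, 0.4, 0, 1], [0.001, 0.05, 0.0055, 0, 0.4, 0, 1], [0.001, 0.0535, 0.0055, 0, 0.4, 0, 1], [0.001, 0.0535, 0.0055, 0, 0.4, 0, 1]])

```text
time: 24.02
tool_pos: [0.4587, -0.2298, 0.0405]
tool_rot: [-1.57, 0.0, -3.071]
contact_force: [-0.1, -0.1, -1.9]
opening: 0.0154
```

>>> apply_moves(plan=[[0, 0, 0, 0, 0, 0, 0.4], [0, 0, 0, 0, 0, 0, 0.4], [0, -0.015, 0, 0, 0, 0, 0.4], [0, -0.06, 0, 0, 0, 0, 0.4], [0.04, -0.12, 0, 0, 0, 0, 0.3]])

```text
time: 24.65
tool_pos: [0.4247, -0.2325, 0.1543]
tool_rot: [-1.57, 0.001, -3.07]
contact_force: [0.6, -0.4, 0.6]
opening: 0.0313
```

>>> apply_moves(plan=[[0.02, -0.03, 0, 0, 0, 0, 0], [0.03, -0.05, 0, 0, 0, 0, 0], [0.03, -0.07, 0, 0, 0, 0, 0], [0.03, -0.07, 0, 0, 0, 0, 0], [0.03, -0.07, 0, 0, 0, 0, 0]])

```text
time: 25.28
tool_pos: [0.3937, -0.2341, 0.222]
tool_rot: [-1.571, -0.0, -3.071]
contact_force: [-0.1, -0.0, 0.1]
opening: 0.046
```

```bash
python3 - <<'E'
from h import *
st=robot.observe(); a=cams.read_camera('wrist'); print(st['tool_pos'])
cv2.imwrite('pics/w15.png',cv2.resize(a[0:270,180:500],None,fx=2.2,fy=2.2,interpolation=cv2.INTER_CUBIC))
E
```

```text
[ 0.39371663 -0.23411378  0.22201147]
```

View pics/w15.png

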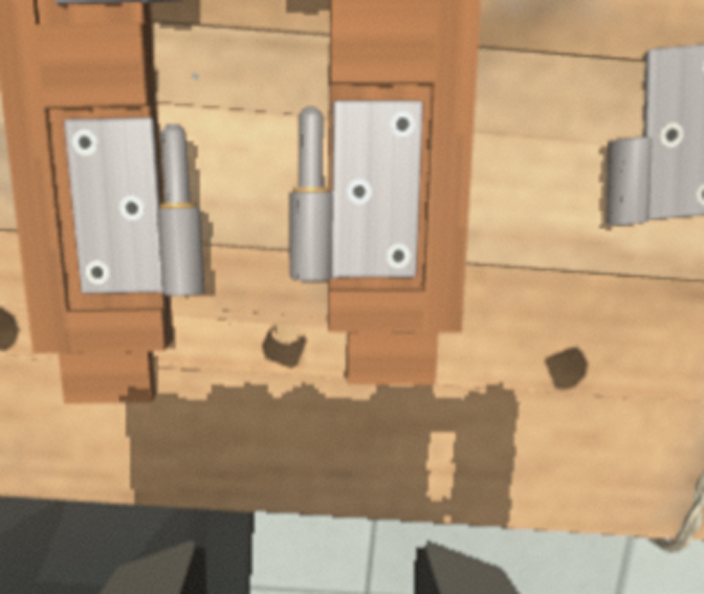

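```bash
python3 - <<'E'
from h import *
a=cv2.imread('pics/w13.png'); t=cams.read_camera('top')
u=cv2.resize(a[50:260,200:480],None,fx=1.8,fy=1.8); v=cv2.resize(t[155:250,350:450],None,fx=2.9,fy=3.979)
v=cv2.resize(v,(290,u.shape[0])); cv2.imwrite('pics/w16.png',np.hstack([u,v]))
E
```

```text
(no output)
```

View pics/w16.png

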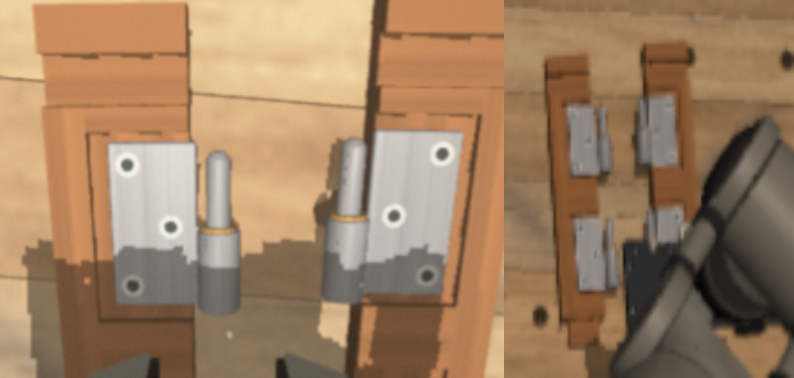

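```bash
python3 -c "
from cell import robot
print(robot.observe()['contact_force']); print(robot.hand_in())"
```

```text
[-0.20905785  0.14702221 -0.38053142]
the job is handed in; nothing more can be done
None
```

All four hinge halves with a pin are now in the recesses of the jamb of their own hand, two to a jamb. I handed the job in at about 25 s of the 99 s; the hand-in reported no verdict.

- **Placement:** the close-up pictures after each release show every leaf inside its recess. The gaps are visible all round, the knuckles lie over the hinge edges and the pins point to the head ends.
- **Largest offset:** the right-hand half at the head end sits about 2 mm toward the hinge edge. I judged that harmless and left it.
- **Left alone:** I did not touch the two halves without a pin, the blue look-alike or the drill bit. The bit lay loose close beside one of the right-hand halves.
- **What went wrong:** I lifted the first half before the fingers had closed fully. I set it back down, gripped it again and it then held properly; the other three picked up first time.
- **Limits of the checks:** that the leaves lie flat is judged from pictures alone. In the last top view, the arm covers part of the left jamb's foot recess.

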